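Hang the gauge plate on its hook, graduated face out

ROBOT

A 6-joint arm with a two-finger parallel gripper is mounted at the origin on a cart in front of the work surface, level with it; the furniture and walls round the work are solid. World frame = base frame: x ahead of the robot, y to its left, z up, the work surface at z = 0. Lengths are in mm, angles in rad, forces in N, time in s.
With the tool pointing down it reaches from about 350 to 875 mm from the base axis. Payload 4.2 kg.
Tool frame: the origin (TCP) lies between the finger pads; the fingertips stand 17 mm ahead of it and the grasp point (between the pads) lies 2 mm behind it; z points along the fingers, y is the line along which they close (so a half turn about z gives the same grasp; the last joint's range is limited). The gripper opens to 85 mm and grips with 20 to 120 N. Pads are 22 mm wide; open, the fingers measure 114 mm over their backs; the gripper's body (76 mm by 85 mm) begins 54 mm behind the grasp point. The pads swing forward as they close: fully open they stand 13 mm farther back than shut.
Start: joints at [1.471, 0.385, 0.008, 0, -1.194, -0.259], TCP at [219.436, 585.19, 216.512] pointing down, gripper open.
Joint ranges: [-3.14, 3.14], [-1.21, 2.06], [-1.07, 1.41], [-3.16, 2.05], [-2.99, -0.16], [-3.1, 3.1]. Speed limits (rad/s): [2.79, 2.79, 3.14, 3.14, 3.14, 3.14].

INTERFACE

Orientations are given as a unit quaternion [x, y, z, w].
In Python, from bench import arm gives the robot as it stands.
- The arm moves only by the shell command python3 jog.py 'ROWS' [OPENING]. ROWS is a JSON list of rows, 1 to 10 of them, each of 6 numbers: dx, dy, dz in units of 25 mm, then a rotation vector rx, ry, rz in units of 0.05 rad; each row is the pose to reach, as a shift and turn from the pose commanded when the command began, along the tool's axes at that moment; what a row does not reach only later rows make up. A row lasts 1/10 s, in which the tool goes at most 50 mm and 0.15 rad, less where a joint would pass 70% of its speed; a pose out of reach is approached as far as the arm can. OPENING is the finger opening in mm, set as the command begins (- or left out keeps the last). The fingers move at their own pace and stop on an object; the grip force is fixed at half the most. Time passes only in rows, so rows that do not move let the fingers close. It prints the time, the measured TCP pose, the force, the opening and the grip force at its end. Input that does not fit is refused with a message, and nothing moves.
- arm.read_state(): the state, without advancing time (a new reading comes with each control period).
- arm.get_image(name): name is "scene" or "top"; returns the picture (420x560x3 uint8, blue, green, red); there is no depth.
- arm.get_calibration(name): a dict with "K" (3x3 intrinsics, pixels), "rvec" (rotation vector, rad) and "tvec" (3), from world to camera coordinates, as OpenCV has them. Camera axes: x right, y down, z forward; pixel columns grow to the right and rows downward; lengths in mm; the calibration is good to about 2 mm. A picture is of the moment at which its call begins. get_calibration takes no time and is no camera call.
- arm.job_done(): hands the job in; it is judged then, once.
The state is a dict: "clock": time; "joints": joint angles; "joint_vel": joint speeds; "joint_efforts": joint torques, N m; "position": TCP position; "ee_rot": TCP orientation; "contact_force": force on the tool from outside, world axes, zero at the start; "wrist_torque": the same for the moment, N m; "gripper_width": finger opening in mm; "grasp_force": force on a finger pad.
Only numpy, scipy, OpenCV 4.12 (cv2) and the standard library are available. Lean on these libraries where they do the work, as an engineer would, in place of code of your own. Each camera call takes 0.05 s, during which the arm holds its last target. There are 200 camera calls.

TASK

Take the graduated gauge plate (the larger plate, with the round hole) off the easel, where it leans with its graduated face turned in against the back panel, and hang it by its hole on the hook of the stand so that the graduated face points outward, away from the post. Leave it hanging freely and at rest, and leave the other plate and the empty cup beside the stand where they are.

Things in the scene. Friction and masses are not known exactly. Their poses are not given: they have to be found in the camera images.
- gauge: Graduated aluminium plate 8 mm thick, 66 wide, 140 long, about 0.13 kg. Origin: centre of its round 33 mm hole, mid-thickness. x: out of the graduated face (black dial ring and scales; the other face is plain). z: in the plate towards the hole end, edge at z = +54, other end z = -86, sides y = +-33. Starts hole end up, leaning 35 deg from vertical, graduated face against the easel.
- gauge_top (a point): Middle of the gauge's hole-end edge, 54 mm from the hole's centre along the gauge's z. 37 mm of solid plate lie between it and the hole: the place to grip, one finger on each face.
- spare: The other plate on the easel, to be left: plain on both faces, 8 mm thick, 50 wide, 122 long, rectangular hole 31 wide, 21 high. Origin: centre of its hole; z towards its hole end (36 mm to that edge). Leans like the gauge. One of the two has the left place, the other the right, 100 mm apart.
- easel: Fixed grey easel with two places, at y = +-50 mm. Base 115 x 210 x 8 mm, from x = -47 to +67 mm of the origin (on the desk). Front faces its -x; panel and plates lean back to +x, 35 deg from vertical. The panel backs only a plate's lowest 75 mm; above, both faces are free. Lip before the lower edge 10 mm high; cheeks beside each place 30 mm high.
- hook_stand: Fixed steel stand, turned differently each time. Origin on the desk on the axis of its 12 mm post (174 mm high, collar 18 mm; foot 90 mm across). A 7 mm round bar leaves the post towards the stand's -x at z = 166 mm, dips to a valley at x = -55 (bar axis z = 160), rises by x = -75 (z = 163) to its upturned tip at x = -88 (z = 171).
- hook_tip (a point): Point at the end of the hook's bar (bar axis): 88 mm out from the post's axis, 171 mm above the desk.
- hook_valley (a point): Top of the bar at its valley, where a hung plate's hole rests: 55 mm out from the post's axis, 163.5 mm above the desk.
- cup: Bystander: empty white round specimen cup, 73 mm across, 41 mm high, standing on the desk behind the easel and left of the hook stand; origin under its centre. (On the right of the work, between the arm at its start and the hook stand, stands a tall microscope: swing the arm over or round it.)

How it is judged:
By the outcome, as a careful person would: the job done as asked, in the order asked, and still so for the second after the job is handed in, with the robot touching nothing.
It also fails if it takes over 48 s, if anything falls off the work surface, if the arm or the gripper's body presses on something with over 40 N, if the wrist force passes 120 N, or if a joint passes its speed limit or range.

## Working session

There is one attempt and no reset: what is moved stays moved. The work goes in short steps, Python scripts to look and compute and a shell command to move; the robot and the scene stay as the last step left them, time stands still between calls to the robot, and variables do not carry over. Pictures are saved under pics/ and viewed, at most 10 in all, crops included, and the job is handed in when it is done.

```bash
ls; mkdir -p pics; python3 - <<'E'
from bench import arm
import cv2,numpy as np
for n in("scene","top"):
    im=arm.get_image(n); cv2.imwrite(f"pics/{n}0.png",im)
    c=arm.get_calibration(n); R=cv2.Rodrigues(np.array(c["rvec"],float))[0]
    print(n,np.round(c["K"],1).tolist(),np.round(-R.T@np.array(c["tvec"]).ravel(),1),np.round(R,3).tolist())
print(arm.read_state())
E
```

```text
bench.py
jog.py
pics
scene [[448.2, 0.0, 278.9], [0.0, 448.2, 212.3], [0.0, 0.0, 1.0]] [   5.5 -207.2  682.8] [[0.559, -0.829, -0.01], [-0.534, -0.35, -0.77], [0.635, 0.436, -0.638]]
top [[445.3, 0.0, 276.7], [0.0, 445.3, 205.1], [0.0, 0.0, 1.0]] [ 396.2  193.5 1013.1] [[0.0, -1.0, -0.029], [-0.981, 0.005, -0.195], [0.195, 0.029, -0.98]]
{'clock': 0.1, 'joints': array([ 1.47059608e+00,  3.85493599e-01,  6.74503659e-03, -4.44889426e-04,
       -1.19403099e+00, -2.58591420e-01]), 'joint_vel': array([ 0.00215166, -0.00295833,  0.00182786,  0.00187121, -0.00058837,
       -0.00060431]), 'joint_efforts': array([-1.36098070e-04, -3.93319952e+01,  1.88928527e+01,  4.19792891e+00,
       -2.59940061e-03,  3.77264129e-06]), 'position': array([219.2567383 , 584.67173651, 215.51430882]), 'ee_rot': array([ 9.83936529e-01, -1.78515775e-01, -1.27663832e-04,  1.00486106e-03]), 'contact_force': array([-0.33751427,  0.10667481,  0.66608658]), 'wrist_torque': array([ 0.00025635, -0.03543704, -0.00430944]), 'grasp_force': 0.0, 'gripper_width': 85.44805450849054}
```

View pics/scene0.png

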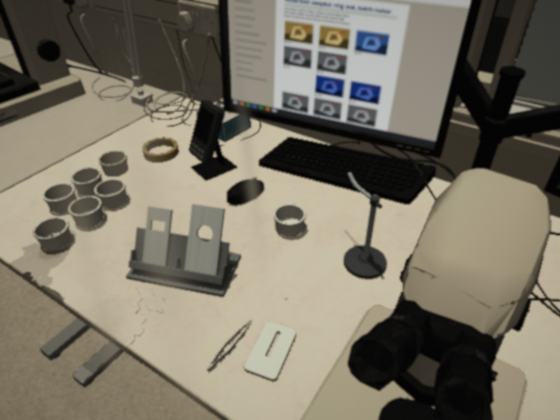

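View pics/top0.png

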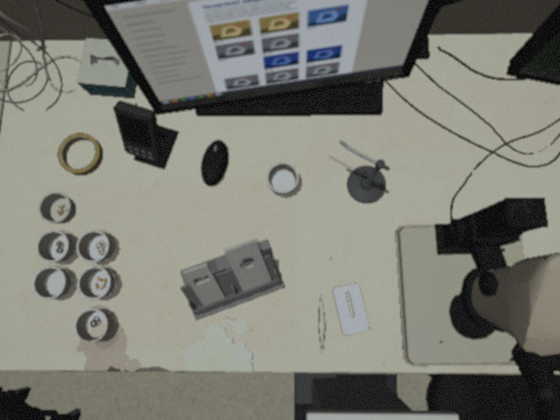

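Scene: the easel is at about (185,255), with the gauge (round hole at about (205,232)) in the right place. The hook stand's foot is at (365,262) and its tip near (350,177); the cup is at (290,220). Top: easel about (232,278), stand foot (366,184), hook tip near (341,143). I'll enlarge these for precise pixels.

```bash
python3 - <<'E'
import cv2,numpy as np
s=cv2.imread("pics/scene0.png");t=cv2.imread("pics/top0.png")
def crop(im,x,y,w,h,f):
    c=cv2.resize(im[y:y+h,x:x+w],None,fx=f,fy=f,interpolation=cv2.INTER_CUBIC)
    for i in range(0,w,10):
        cv2.line(c,(i*f,0),(i*f,4 if i%50 else 12),(0,0,255),1)
        if i%20==0: cv2.putText(c,str(x+i),(i*f,22),0,.35,(0,0,255))
    for j in range(0,h,10):
        cv2.line(c,(0,j*f),(6,j*f),(0,0,255),1)
        if j%20==0: cv2.putText(c,str(y+j),(8,j*f+4),0,.35,(0,0,255))
    return c
cv2.imwrite("pics/easel.png",np.hstack([crop(s,120,195,130,100,3)[:300],crop(t,175,225,130,100,3)]))
cv2.imwrite("pics/hook.png",np.hstack([crop(s,330,165,65,120,5)[:600],crop(t,325,130,75,120,5)[:600]]))
E
```

```text
(no output)
```

View pics/easel.png

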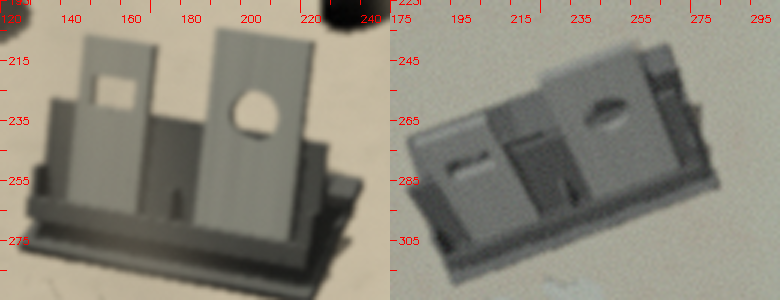

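View pics/hook.png

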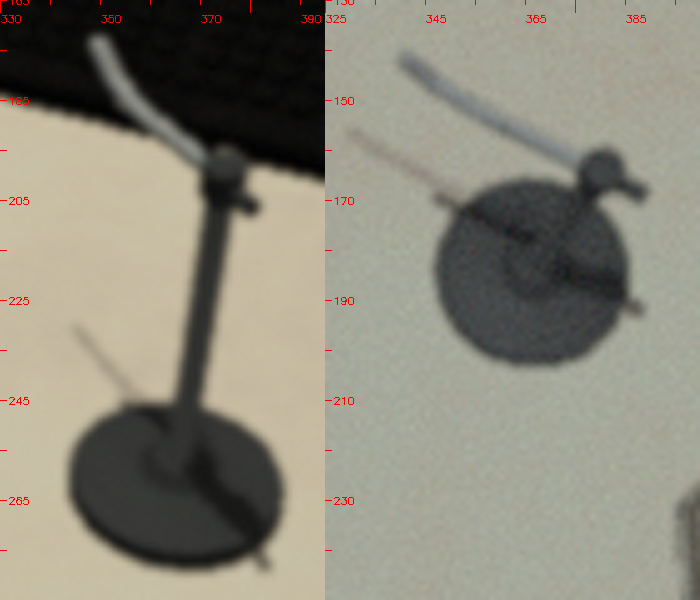

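The easel crop gives the gauge's plain-face top corners in the scene view at about (192.7,205) and (224.3,209), and the hole centre at about (204.8,233). In the top view the hole is at about (247,263). The hook tip is at scene (349.4,173.4) and top (341,142). The post top is at scene (374.6,198) and top (380.4,163.6), and the foot centre at scene (365.4,262) and top (366.4,184.4).

```bash
cat > h.py <<'E'
from bench import arm
import cv2,numpy as np
from scipy.spatial.transform import Rotation as Ro
from scipy.optimize import least_squares
C={n:arm.get_calibration(n) for n in("scene","top")}
def proj(n,P):
    c=C[n];return cv2.projectPoints(np.array(P,float).reshape(-1,1,3),np.array(c["rvec"],float),np.array(c["tvec"],float),np.array(c["K"],float),None)[0].reshape(-1,2)
def tri(a,b): # scene,top pixel
    M=[np.array(C[n]["K"])@np.c_[cv2.Rodrigues(np.array(C[n]["rvec"],float))[0],np.array(C[n]["tvec"]).ravel()] for n in("scene","top")]
    X=cv2.triangulatePoints(*M,np.array(a,float).reshape(2,1),np.array(b,float).reshape(2,1)).ravel();return X[:3]/X[3]
E
python3 - <<'E'
from h import *
for k,a,b in[("tip",(349.4,173.4),(341,142)),("post",(374.6,198),(380.4,163.6)),("foot",(365.4,262),(366.4,184.4)),("hole",(204.8,233),(247,263.3)),("TL",(192.7,205),(226,253.3)),("TR",(224.3,209),(258.3,242.3))]:
    P=tri(a,b);print(k,P.round(1),np.round(proj("scene",P)[0]-a,1),np.round(proj("top",P)[0]-b,1))
# stand fit
def stand(p):
    u=np.array([np.cos(p[2]),np.sin(p[2])]) # towards tip
    o=p[:2]
    return np.array([[*(o+88*u),171],[*o,174],[*o,4]])
f=least_squares(lambda p:np.r_[(proj("scene",stand(p))-[(349.4,173.4),(374.6,198),(365.4,262)]).ravel(),(proj("top",stand(p))-[(341,142),(380.4,163.6),(366.4,184.4)]).ravel()],[500,0,.5])
print("stand",f.x.round(3),np.degrees(f.x[2]),f.fun.round(1))
u=np.array([np.cos(f.x[2]),np.sin(f.x[2])]);print("valley",f.x[:2]+55*u,"tip",f.x[:2]+88*u)
# gauge fit: yaw of easel +x, hole centre
def gR(y): # columns x(face, toward panel),y,z
    l=np.radians(35);e=np.array([np.cos(y),np.sin(y),0]);k=np.array([0,0,1.])
    z=np.cos(l)*k+np.sin(l)*e; x=np.cos(l)*e-np.sin(l)*k
    return np.c_[x,np.cross(z,x),z]
def G(p):return np.array([[-4,33,54],[-4,-33,54]])@gR(p[3]).T+p[:3]
f=least_squares(lambda p:np.r_[(proj("scene",G(p))-[(192.7,205),(224.3,209)]).ravel(),(proj("top",G(p))-[(226,253.3),(258.3,242.3)]).ravel(),(proj("top",p[:3])-[(247,263.3)]).ravel()*.5,(proj("scene",p[:3])-[(204.8,233)]).ravel()*.5],[350,250,90,0.3])
print("gauge",f.x.round(3),f.fun.round(1));R=gR(f.x[3]);print("top mid",f.x[:3]+54*R[:,2]);print(R.round(3))
# overlay
for n,off,sz,k in(("scene",(170,195),(75,95),6),("top",(215,230),(75,75),6)):
    im=cv2.imread(f"pics/{n}0.png");c=cv2.resize(im[off[1]:off[1]+sz[1],off[0]:off[0]+sz[0]],None,fx=k,fy=k,interpolation=cv2.INTER_CUBIC)
    c=cv2.convertScaleAbs(c,alpha=1.3)
    for x,col in((-4,(0,0,255)),(4,(255,100,0))):
        for Q in ([[x,33,54],[x,-33,54],[x,-33,-86],[x,33,-86]],[[x,16.5*np.cos(a),16.5*np.sin(a)] for a in np.linspace(0,6.28,30)]):
            q=((proj(n,np.array(Q,float)@R.T+f.x[:3])-off+.5)*k).astype(np.int32);cv2.polylines(c,[q],True,col,1)
    globals()[n]=c[:500]
H=min(scene.shape[0],top.shape[0]);print(H)
cv2.imwrite("pics/ov1.png",np.hstack([scene[:H],top[:H]])[:, :800])
E
```

```text
tip [689.7  91.2 172.8] [ 0.1 -0. ] [-0.1  0.1]
post [644.8  16.  172.2] [ 0.2 -0.1] [-0.2  0.1]
foot [645.3  14.5   3.1] [-0.  0.] [ 0. -0.]
hole [458.2 280.7  94. ] [-0.4  0.1] [ 0.3 -0.3]
TL [474.6 318.9 136.5] [-0.1  0. ] [ 0. -0.]
TR [495.3 255.3 140.8] [ 0.2 -0. ] [-0.1  0.1]
stand [644.522  15.578   1.025] 58.74043552625096 [ 0.3  0.6  0.5 -0.7 -0.6 -0.3  0.   0.1  0.3  0.  -0.4  0.2]
valley [673.06195778  62.59304628] tip [690.18618455  90.80227983]
gauge [4.58728e+02 2.78252e+02 9.23140e+01 3.32000e-01] [-0.2 -0.8  0.1  0.5  0.1  0.1 -0.5  0.1  0.8 -0.2  0.4  0.5]
top mid [488.01057899 288.34545542 136.54780638]
[[ 0.774 -0.326  0.542]
 [ 0.267  0.945  0.187]
 [-0.574 -0.     0.819]]
450
```

View pics/ov1.png

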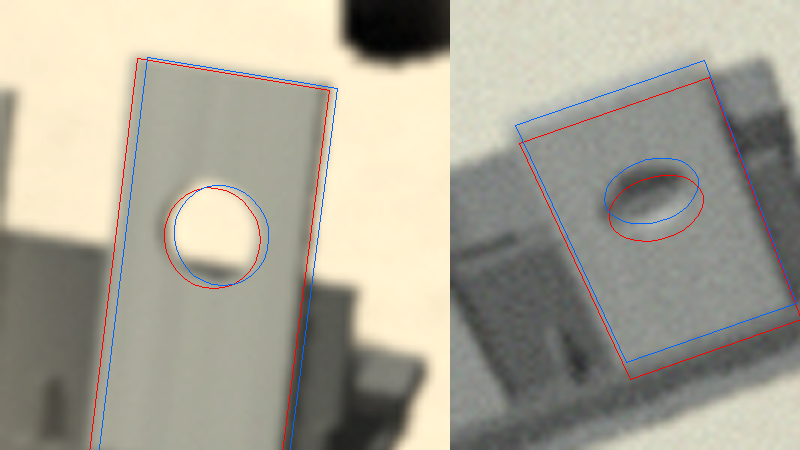

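The overlay fits the plate within about 1 px in both views; the top view may be low by about 1 px. Hand-off geometry: approach along the plate from its top edge with tool y = −gauge x, so no regrasp is needed.

```bash
cat >> h.py <<'E'
gx=np.array([.774,.267,-.574]);gz=np.array([.542,.187,.819])
g0=np.array([458.7,278.3,92.3]);top=g0+54*gz
post=np.array([644.5,15.6,0]);u=np.array([np.cos(1.0252),np.sin(1.0252),0])
def RT(x,z): # tool R for gauge axes x,z
    y=-x;zz=-z;return np.c_[np.cross(y,zz),y,zz]
def delta(p,R):
    s=arm.read_state();R0=Ro.from_quat(s["ee_rot"])
    rv=(R0.inv()*Ro.from_matrix(R)).as_rotvec();d=R0.inv().apply(np.array(p)-s["position"])
    print("d",d.round(1),"rv",rv.round(3),"|d|",round(np.linalg.norm(d)),"|rv|",round(np.linalg.norm(rv),2),"J",s["joints"].round(2))
E
python3 -c "
from h import *
delta(top+(140-14)*gz,RT(gx,gz))"
```

```text
d [411.3 137.  -23.9] rv [-0.569 -0.269  0.851] |d| 434 |rv| 1.06 J [ 1.47  0.39  0.01 -0.   -1.19 -0.26]
```
rows at 45mm: 10 rows. Write final target 10 times? Speed limited anyway: direct.

The rows are not in the units I measure in: shifts go in units of 25 mm and turns go in units of 0.05 rad. I convert before sending: 45 mm is 1.8, -10 mm is -0.4, 0.851 rad is 17.02.

```bash
python3 jog.py '[[1.8, 0.6, -0.4, -1.2, -0.6, 1.8], [3.6, 1.2, -0.8, -2.4, -1.2, 3.6], [5.6, 1.8, -1.2, -3.6, -1.8, 5.4], [7.4, 2.4, -1.4, -5, -2.4, 7.4], [9.2, 3.08, -1.4, -6.4, -3, 9.6], [11, 3.68, -1.28, -7.8, -3.6, 11.6], [12.8, 4.28, -1.2, -9, -4.2, 13.6], [14.6, 4.88, -1.08, -10.2, -4.8, 15.4], [16.44, 5.48, -0.96, -11.38, -5.38, 17.02], [16.44, 5.48, -0.96, -11.38, -5.38, 17.02]]' 34; python3 -c "
from h import *
delta(top+(60-14)*gz,RT(gx,gz))"
```

```text
clock: 1.1
position: [560.5, 307.1, 233.8]
ee_rot: [0.772, -0.557, -0.177, 0.248]
contact_force: [-1.2, 0.9, -1.3]
gripper_width: 34.0
grasp_force: 0.0
d [-5.7  4.7 76.6] rv [ 0.009  0.004 -0.01 ] |d| 77 |rv| 0.01 J [ 0.65  0.76  0.64 -0.21 -2.04 -0.37]
```

Scaled: 77 mm is 3.08, 60 mm is 2.4.

```bash
python3 jog.py '[[-0.04, 0.04, 0.8, 0, 0, 0], [-0.08, 0.04, 1.6, 0, 0, 0], [-0.08, 0.04, 2.4, 0, 0, 0], [-0.08, 0.04, 3.08, 0, 0, 0], [-0.08, 0.04, 3.08, 0, 0, 0], [-0.08, 0.04, 3.08, 0, 0, 0]]'; python3 -c "
from h import *
delta(top-14*gz,RT(gx,gz))
for n in('scene','top'): globals()['i'+n]=arm.get_image(n)
a=cv2.resize(iscene[165:285,120:260],None,fx=3,fy=3);b=cv2.resize(itop[200:320,175:295],None,fx=3,fy=3)
cv2.imwrite('pics/pre.png',np.hstack([a,b]))"
```

```text
clock: 1.7
position: [513.1, 300.1, 178.2]
ee_rot: [0.777, -0.553, -0.174, 0.244]
contact_force: [0.3, 0.3, 0.2]
gripper_width: 34.2
grasp_force: 0.0
d [ 2.9 -1.3 63.9] rv [-0.001 -0.     0.001] |d| 64 |rv| 0.0 J [ 0.69  0.7   0.39 -0.21 -1.84 -0.35]
```

View pics/pre.png

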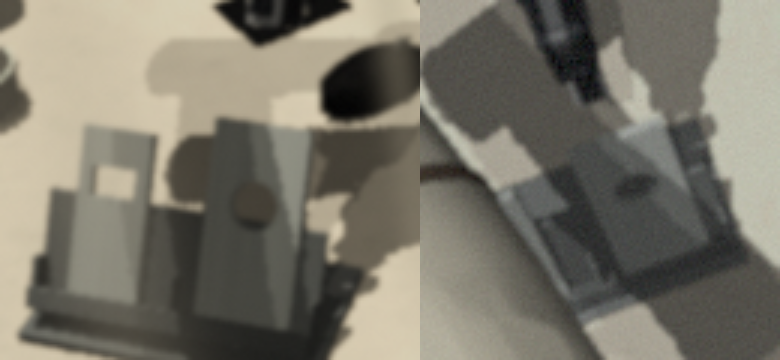

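The plates are unmoved. In the top view the gripper appears near (590,90) of the crop, i.e. about (232,230). I'll check that against the projected TCP.

```bash
python3 -c "
from h import *
s=arm.read_state();p=s['position'];R=Ro.from_quat(s['ee_rot']).as_matrix()
pts=[p,p+17*R[:,2],p-60*R[:,2],p-150*R[:,2]]
print(p,R.round(2));
a=arm.get_image('scene');b=arm.get_image('top')
for n,i in(('scene',a),('top',b)):
    q=proj(n,pts);print(n,q.round())
    for k in q: cv2.drawMarker(i,tuple(int(v) for v in k),(0,0,255),0,8,1)
cv2.imwrite('pics/pre2.png',np.hstack([cv2.resize(a[90:300,100:300],None,fx=2,fy=2),cv2.resize(b[90:300,150:350],None,fx=2,fy=2)]))"
```

```text
[513.70777953 300.3441919  178.74414721] [[ 0.33 -0.78 -0.54]
 [-0.95 -0.27 -0.19]
 [-0.    0.57 -0.82]]
scene [[211. 181.]
 [210. 189.]
 [215. 150.]
 [221. 102.]]
top [[233. 231.]
 [236. 236.]
 [224. 209.]
 [208. 172.]]
```

View pics/pre2.png

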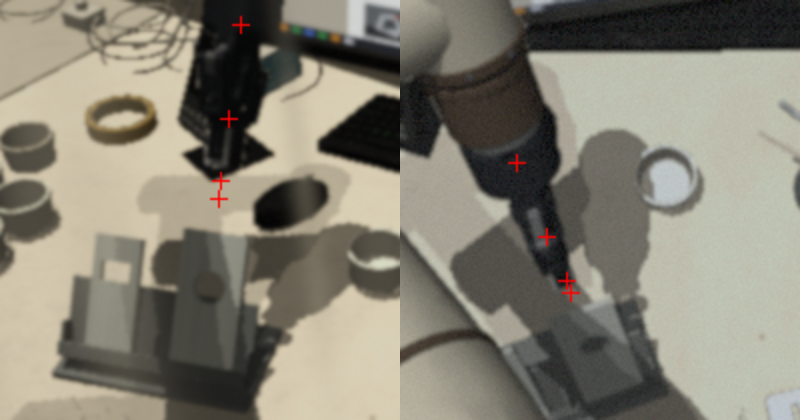

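The gripper lines up above the gauge: its fingers end at about (210,180) in the scene and (233,231) in the top view, as projected. Now descending.

Scaled: 63 mm is 2.52, 30 mm is 1.2.

```bash
python3 jog.py '[[0.04, -0.04, 0.6, 0, 0, 0], [0.08, -0.04, 1.2, 0, 0, 0], [0.12, -0.04, 1.8, 0, 0, 0], [0.12, -0.04, 2.2, 0, 0, 0], [0.12, -0.04, 2.52, 0, 0, 0], [0.12, -0.04, 2.52, 0, 0, 0], [0.12, -0.04, 2.52, 0, 0, 0]]'; python3 -c "
from h import *
delta(top-14*gz,RT(gx,gz))"
```

```text
clock: 2.6
position: [481.1, 285.8, 126.1]
ee_rot: [0.777, -0.553, -0.174, 0.244]
contact_force: [0.0, -0.2, 0.4]
gripper_width: 34.1
grasp_force: 0.0
d [-0.2 -0.   1.3] rv [-0.002  0.001  0.001] |d| 1 |rv| 0.0 J [ 0.7   0.68  0.22 -0.21 -1.68 -0.33]
```

```bash
python3 jog.py '[[0, 0, 0, 0, 0, 0], [0, 0, 0, 0, 0, 0], [0, 0, 0, 0, 0, 0], [0, 0, 0, 0, 0, 0], [0, 0, 0, 0, 0, 0], [0, 0, 0, 0, 0, 0], [0, 0, 0, 0, 0, 0], [0, 0, 0, 0, 0, 0]]' 0; python3 -c "
from h import *
delta(top-14*gz,RT(gx,gz))"
```

```text
clock: 3.4
position: [481.1, 285.7, 126.1]
ee_rot: [0.777, -0.553, -0.174, 0.244]
contact_force: [2.3, 1.5, 3.2]
gripper_width: 0.1
grasp_force: 2.0
d [-0.3 -0.1  1.2] rv [-0.002  0.001  0.001] |d| 1 |rv| 0.0 J [ 0.7   0.68  0.22 -0.21 -1.68 -0.33]
```

```bash
python3 -c "
from h import *
a=arm.get_image('scene');b=arm.get_image('top')
s=arm.read_state();p=s['position'];R=Ro.from_quat(s['ee_rot']).as_matrix()
for n,i in(('scene',a),('top',b)):
    print(n,proj(n,[p,p+17*R[:,2]]).round(1))
cv2.imwrite('pics/miss.png',np.hstack([cv2.resize(a[180:290,160:260],None,fx=4,fy=4),cv2.resize(b[215:325,195:295],None,fx=4,fy=4)]))"
```

```text
scene [[208.3 213.3]
 [207.2 221.9]]
top [[243.4 250.4]
 [245.6 255.6]]
```

View pics/miss.png

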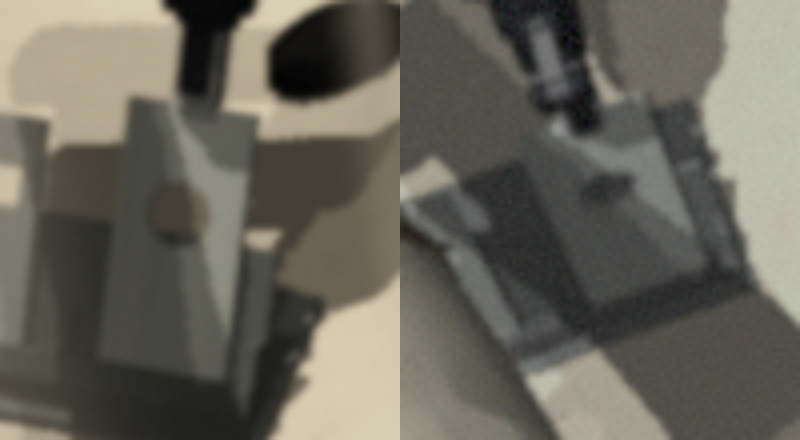

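The fingers closed to 0.1 mm, so they are not on the plate. The plate itself hasn't moved. The force (2.3, 1.5, 3.2) is parallel to gauge z, which suggests the shut fingertips are standing on the edge. I'll test this by raising a little, then reopening.

Scaled: -4 mm is -0.16, -2 mm is -0.08.

```bash
python3 jog.py '[[0, 0, -0.08, 0, 0, 0], [0, 0, -0.16, 0, 0, 0], [0, 0, -0.16, 0, 0, 0], [0, 0, -0.16, 0, 0, 0]]' - | grep -E 'pos|cont|gr'; python3 jog.py '[[0, 0, 0.08, 0, 0, 0], [0, 0, 0.08, 0, 0, 0], [0, 0, 0.08, 0, 0, 0]]' - | grep -E 'pos|cont|gr';  python3 jog.py '[[0, 0, 0.04, 0, 0, 0], [0, 0, 0.12, 0, 0, 0], [0, 0, 0.12, 0, 0, 0]]' - | grep -E 'pos|cont|gr'
```

```text
position: [482.5, 286.2, 128.7]
contact_force: [1.1, 0.2, 0.4]
gripper_width: 0.2
grasp_force: 0.0
position: [481.6, 285.9, 127.3]
contact_force: [-0.2, 0.4, 0.5]
gripper_width: 0.3
grasp_force: 0.0
position: [481.1, 285.7, 126.1]
contact_force: [1.3, 1.7, 4.8]
gripper_width: -0.1
grasp_force: 2.5
```

There is repeatable axial contact at this height, so the shut tips stand on the plate's edge: the real tips are about 31 mm short of where the stated TCP puts them. I'll reopen, go deeper (safe for the body and panel either way) and close.

Scaled: -2 mm is -0.08.

```bash
python3 jog.py '[[0, 0, -0.08, 0, 0, 0], [0, 0, -0.08, 0, 0, 0], [0, 0, -0.08, 0, 0, 0], [0, 0, -0.08, 0, 0, 0], [0, 0, -0.08, 0, 0, 0], [0, 0, -0.08, 0, 0, 0]]' 34 | grep -E 'cont|grip'; python3 jog.py '[[0, 0, 0.32, 0, 0, 0], [0, 0, 0.64, 0, 0, 0], [0, 0, 0.96, 0, 0, 0], [0, 0, 0.96, 0, 0, 0], [0, 0, 0.96, 0, 0, 0]]' - | grep -E 'pos|cont|gr'; python3 jog.py '[[0, 0, 0, 0, 0, 0], [0, 0, 0, 0, 0, 0], [0, 0, 0, 0, 0, 0], [0, 0, 0, 0, 0, 0], [0, 0, 0, 0, 0, 0], [0, 0, 0, 0, 0, 0]]' 0 | grep -E 'pos|cont|gr'
```

```text
contact_force: [-0.7, -0.9, -1.0]
gripper_width: 33.8
position: [468.0, 281.2, 106.7]
contact_force: [-0.5, 0.3, 0.2]
gripper_width: 34.6
grasp_force: 0.0
position: [468.8, 281.6, 107.1]
contact_force: [2.2, 1.9, 1.5]
gripper_width: 6.7
grasp_force: 61.7
```

```bash
python3 jog.py '[[0, 0, 0, 0, 0, 0], [0, 0, 0, 0, 0, 0], [0, 0, 0, 0, 0, 0], [0, 0, 0.16, 0, 0, 0], [0, 0, 0.24, 0, 0, 0], [0, 0, 0.24, 0, 0, 0]]' 34 | grep -E 'pos|cont|grip'; python3 jog.py '[[0, 0, 0, 0, 0, 0], [0, 0, 0, 0, 0, 0], [0, 0, 0, 0, 0, 0], [0, 0, 0, 0, 0, 0], [0, 0, 0, 0, 0, 0], [0, 0, 0, 0, 0, 0]]' 0 | grep -E 'pos|cont|gr'
python3 -c "
from h import *
a=arm.get_image('scene');b=arm.get_image('top')
cv2.imwrite('pics/grip.png',np.hstack([cv2.resize(a[180:290,160:260],None,fx=4,fy=4),cv2.resize(b[215:325,195:295],None,fx=4,fy=4)]))
s=arm.read_state();print(s['position'],s['joints'].round(2),s['wrist_torque'])"
```

```text
position: [464.4, 279.9, 101.6]
contact_force: [-0.3, -0.2, -0.2]
gripper_width: 33.8
position: [465.3, 280.4, 102.0]
contact_force: [0.9, 1.3, -0.7]
gripper_width: 7.1
grasp_force: 61.2
[465.28454371 280.39346468 102.00666721] [ 0.71  0.68  0.15 -0.21 -1.62 -0.32] [ 0.5990261  -1.63250458 -0.03293708]
```

View pics/grip.png

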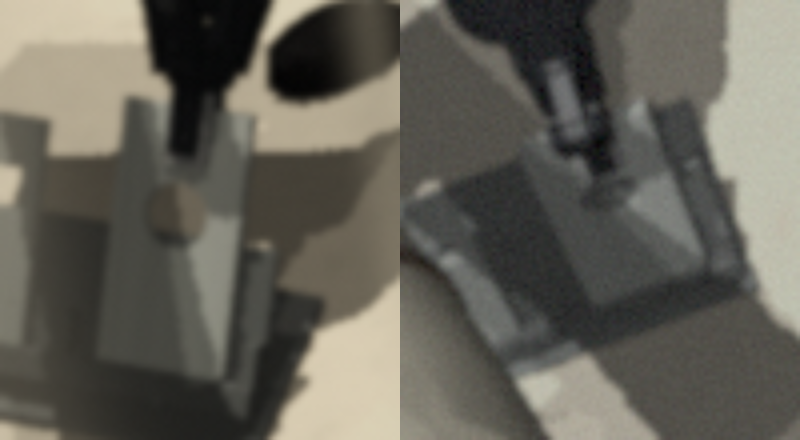

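Now properly gripped: the fingers end about 25–30 mm below the top edge at about (205,219) in the scene, just above the hole at about (204,225–241). Next I check the staging clearance (monitor) and compute the lift and staging moves.

```bash
cat >> h.py <<'E'
REL=-12. # hole ahead of reported TCP by 12
def tcp(hole): return np.array(hole)+12*np.array([0,0,1.])
RH=RT(u,np.array([0,0,1.]))
E
python3 -c "
from h import *
print('mon',tri((226,112),(155,110)).round(),tri((440,152),(412,75)).round())
print('cup',tri((290,214),(284,179)).round())
delta(tcp(post+150*u+[0,0,210]),RH)"
```

```text
mon [762. 465. 172.] [813. -45. 205.]
cup [649. 205.  44.]
d [ 212.8  -94.  -212.1] rv [ 0.584  0.212 -0.67 ] |d| 315 |rv| 0.91 J [ 0.71  0.68  0.15 -0.21 -1.62 -0.32]
```

Scaled: -90 mm is -3.6, -75 mm is -3.

```bash
python3 jog.py '[[0, 0, -0.6, 0, 0, 0], [0, 0, -1.2, 0, 0, 0], [0, 0, -1.8, 0, 0, 0], [0, 0, -2.4, 0, 0, 0], [0, 0, -3, 0, 0, 0], [0, 0, -3.6, 0, 0, 0], [0, 0, -3.6, 0, 0, 0], [0, 0, -3.6, 0, 0, 0]]'; python3 -c "
from h import *
delta(tcp(post+150*u+[0,0,210]),RH)"
```

```text
clock: 8.3
position: [513.0, 296.8, 175.0]
ee_rot: [0.777, -0.553, -0.175, 0.245]
contact_force: [0.7, -0.3, -2.2]
gripper_width: 6.9
grasp_force: 60.9
d [ 212.8  -94.  -123.7] rv [ 0.586  0.213 -0.67 ] |d| 264 |rv| 0.92 J [ 0.68  0.7   0.38 -0.21 -1.83 -0.35]
```

```bash
python3 -c "
from h import *
delta(tcp(post+125*u+[0,0,200]),RH)"; python3 jog.py '[[0.4, -0.2, -0.6, 1.4, 0.4, -1.6], [0.8, -0.6, -1.2, 3, 1, -3.2], [1.4, -1, -2, 4.6, 1.6, -5.2], [2, -1.4, -2.8, 6.4, 2.2, -7.2], [2.8, -1.8, -3.6, 8.2, 3, -9.4], [3.6, -2.2, -4.2, 10, 3.6, -11.4], [4.4, -2.6, -4.6, 11.72, 4.26, -13.4], [4.4, -2.6, -4.6, 11.72, 4.26, -13.4], [4.4, -2.6, -4.6, 11.72, 4.26, -13.4]]'; python3 -c "
from h import *
delta(tcp(post+125*u+[0,0,200]),RH)"
```

```text
d [ 228.8  -84.  -104.5] rv [ 0.586  0.213 -0.67 ] |d| 265 |rv| 0.92 J [ 0.68  0.7   0.38 -0.21 -1.83 -0.35]
clock: 9.2
position: [660.9, 230.8, 231.7]
ee_rot: [0.963, -0.27, -0.001, 0.001]
contact_force: [0.1, 0.7, -0.9]
gripper_width: 7.0
grasp_force: 60.9
d [97.9 67.2 19.7] rv [ 0.002  0.001 -0.002] |d| 120 |rv| 0.0 J [ 0.57  0.51  0.24 -0.   -1.31  0.46]
```

Scaled: 98 mm is 3.92, 67 mm is 2.68.

```bash
python3 jog.py '[[0.8, 0.56, 0.16, 0, 0, 0], [1.6, 1.12, 0.32, 0, 0, 0], [2.4, 1.64, 0.48, 0, 0, 0], [3.2, 2.2, 0.64, 0, 0, 0], [3.92, 2.68, 0.8, 0, 0, 0], [3.92, 2.68, 0.8, 0, 0, 0], [3.92, 2.68, 0.8, 0, 0, 0], [3.92, 2.68, 0.8, 0, 0, 0]]'; python3 - <<'E'
from h import *
h=post+125*u+[0,0,200];delta(tcp(h),RH)
s=arm.read_state();h=s["position"]-[0,0,12];R=np.c_[u,np.cross([0,0,1],u),[0,0,1]]
out=[]
for n,sz,k in(("scene",(95,140),4),("top",(100,140),4)):
    im=arm.get_image(n);cv2.imwrite(f"pics/st_{n}.png",im)
    q0=proj(n,[h-[0,0,10]])[0];off=(q0-np.array(sz)/2).astype(int);off=np.clip(off,0,[560-sz[0],420-sz[1]])
    c=cv2.resize(im[off[1]:off[1]+sz[1],off[0]:off[0]+sz[0]],None,fx=k,fy=k,interpolation=cv2.INTER_CUBIC);c=cv2.convertScaleAbs(c,alpha=1.5)
    for x,col in((4,(0,0,255)),):
        for Q in ([[x,33,54],[x,-33,54],[x,-33,-86],[x,33,-86]],[[x,16.5*np.cos(a),16.5*np.sin(a)] for a in np.linspace(0,6.28,30)]):
            q=((proj(n,np.array(Q,float)@R.T+h)-off+.5)*k).astype(np.int32);cv2.polylines(c,[q],True,col,1)
    for i in range(0,sz[0],20):cv2.putText(c,str(off[0]+i),(i*k,12),0,.4,(0,255,255));cv2.line(c,(i*k,14),(i*k,20),(0,255,255))
    for j in range(0,sz[1],20):cv2.putText(c,str(off[1]+j),(8,j*k+4),0,.4,(0,255,255));cv2.line(c,(0,j*k),(6,j*k),(0,255,255))
    print(n,off);out.append(c)
cv2.imwrite("pics/stage.png",np.hstack(out))
E
```

```text
clock: 10.0
position: [710.7, 124.9, 212.1]
ee_rot: [0.963, -0.269, 0.0, -0.0]
contact_force: [0.3, 0.5, -1.5]
gripper_width: 7.2
grasp_force: 60.8
d [0.1 2.8 0.1] rv [-0.    -0.     0.001] |d| 3 |rv| 0.0 J [ 0.4   0.56  0.28  0.   -1.29  0.63]
scene [292  86]
top [274  58]
```

View pics/stage.png

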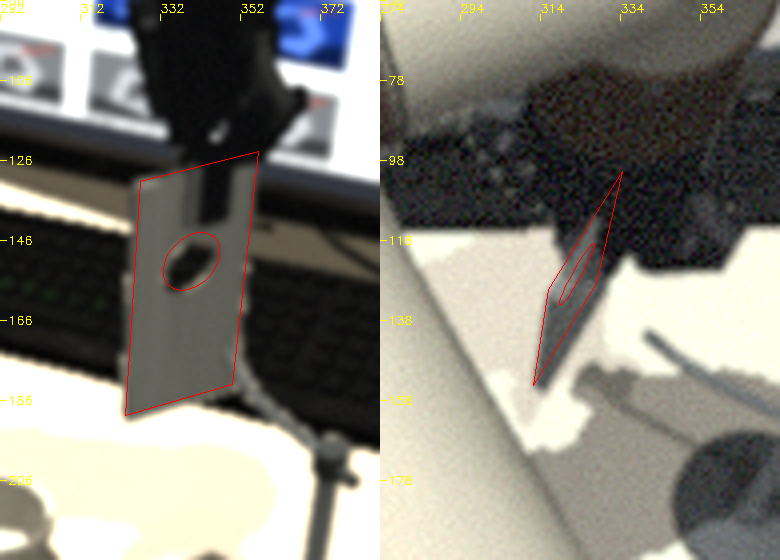

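The graduated plate hangs vertically in the gripper with its plain face towards the post. The overlay matches the plate edges and the hole (about (340,151) in the scene) within 1–2 px. So the hole sits 12 mm ahead of the reported TCP, and the error is in tool length. I add about 1.5 mm laterally, lower, then insert stepwise, watching the force.

```bash
python3 jog.py '[[0.04, 0.04, 0.4, 0, 0, 0], [0.06, 0.08, 0.8, 0, 0, 0], [0.06, 0.12, 1.32, 0, 0, 0], [0.06, 0.12, 1.32, 0, 0, 0], [0.06, 0.12, 1.32, 0, 0, 0]]' | grep -E 'pos|cont'; python3 jog.py '[[0, 0.4, 0, 0, 0, 0], [0, 0.8, 0, 0, 0, 0], [0, 1.2, 0, 0, 0, 0], [0, 1.52, 0, 0, 0, 0], [0, 1.84, 0, 0, 0, 0], [0, 1.84, 0, 0, 0, 0], [0, 1.84, 0, 0, 0, 0]]'; python3 -c "
from h import *
delta(tcp(post+55*u+[0,0,147]),RH)"
```

```text
position: [710.8, 120.1, 178.8]
contact_force: [0.0, -0.7, -0.8]
clock: 11.3
position: [687.2, 80.8, 179.9]
ee_rot: [0.963, -0.27, 0.001, -0.0]
contact_force: [-0.9, 0.3, -1.9]
gripper_width: 7.1
grasp_force: 60.8
d [-2.7 23.  20.9] rv [-0.001 -0.002 -0.   ] |d| 31 |rv| 0.0 J [ 0.35  0.52  0.14  0.   -1.18  0.67]
```

The rows are not in the units I measure in: shifts go in units of 25 mm and turns go in units of 0.05 rad. I convert before sending: 22.5 mm is 0.9, 16 mm is 0.64.

```bash
python3 jog.py '[[0, 0.32, 0, 0, 0, 0], [-0.02, 0.64, 0, 0, 0, 0], [-0.02, 0.9, 0, 0, 0, 0], [-0.02, 0.9, 0, 0, 0, 0], [-0.02, 0.9, 0, 0, 0, 0]]' | grep -E 'pos|cont'; python3 jog.py '[[0, 0, 0.2, 0, 0, 0], [0, 0, 0.4, 0, 0, 0], [0, 0, 0.6, 0, 0, 0], [0, 0, 0.6, 0, 0, 0], [0, 0, 0.6, 0, 0, 0]]' | grep -E 'pos|cont'; python3 jog.py '[[0, 0, 0.08, 0, 0, 0], [0, 0, 0.08, 0, 0, 0], [0, 0, 0.08, 0, 0, 0]]'| grep -E 'pos|cont'
```

```text
position: [675.1, 61.8, 179.8]
contact_force: [-0.5, 0.6, -2.1]
position: [675.1, 62.1, 164.3]
contact_force: [0.6, -1.0, -0.6]
position: [675.1, 62.0, 162.7]
contact_force: [0.2, -0.7, -1.5]
```

```bash
for i in 1 2; do :; done; python3 jog.py '[[0, 0, 0.06, 0, 0, 0], [0, 0, 0.06, 0, 0, 0], [0, 0, 0.06, 0, 0, 0]]'| grep -E 'pos|cont';  python3 jog.py '[[0, 0, 0.06, 0, 0, 0], [0, 0, 0.06, 0, 0, 0], [0, 0, 0.06, 0, 0, 0]]'| grep -E 'pos|cont'
```

```text
position: [675.0, 62.1, 161.1]
contact_force: [-0.5, 0.3, -1.3]
position: [675.0, 62.0, 159.5]
contact_force: [-0.0, -0.4, -1.4]
```

```bash
python3 jog.py '[[0, 0, 0.04, 0, 0, 0], [0, 0, 0.04, 0, 0, 0], [0, 0, 0.04, 0, 0, 0]]'| grep -E 'pos|cont'
```

```text
position: [675.1, 62.0, 158.6]
contact_force: [-1.5, -0.0, -1.1]
```

Scaled: 1 mm is 0.04.

```bash
python3 jog.py '[[0, 0, 0.04, 0, 0, 0], [0, 0, 0.04, 0, 0, 0], [0, 0, 0.04, 0, 0, 0]]'| grep -E 'pos|cont';python3 jog.py '[[0, 0, 0.04, 0, 0, 0], [0, 0, 0.04, 0, 0, 0], [0, 0, 0.04, 0, 0, 0]]'| grep -E 'pos|cont'
```

```text
position: [675.1, 62.1, 157.6]
contact_force: [-0.7, 0.2, -2.4]
position: [675.2, 62.0, 157.3]
contact_force: [-1.0, 0.8, 2.2]
```

Contact: the hole rests on the bar in the valley. Release with a small opening.

Scaled: -0.5 mm is -0.02.

```bash
python3 jog.py '[[0, 0, -0.02, 0, 0, 0], [0, 0, -0.02, 0, 0, 0], [0, 0, -0.02, 0, 0, 0], [0, 0, -0.02, 0, 0, 0], [0, 0, -0.02, 0, 0, 0], [0, 0, -0.02, 0, 0, 0]]' 20|grep -E 'pos|cont|grip'; python3 jog.py '[[0, 0, -0.2, 0, 0, 0], [0, 0, -0.4, 0, 0, 0], [0, 0, -0.8, 0, 0, 0], [0, 0, -1.4, 0, 0, 0], [0, 0, -2, 0, 0, 0], [0, 0, -2.8, 0, 0, 0], [0, 0, -3.6, 0, 0, 0], [0, 0, -3.6, 0, 0, 0]]'; python3 - <<'E'
from h import *
import time
n="scene"
a=arm.get_image("scene");b=arm.get_image("top");cv2.imwrite("pics/e_s.png",a);cv2.imwrite("pics/e_t.png",b)
R=np.c_[u,np.cross([0,0,1],u),[0,0,1]];h=post+55*u+[0,0,147]
# predicted footprint of hung plate, brightness inside vs before
for n,i in(("scene",a),("top",b)):
    o=cv2.imread(f"pics/{n}0.png");m=np.zeros(i.shape[:2],np.uint8)
    q=proj(n,np.array([[0,33,54],[0,-33,54],[0,-33,-86],[0,33,-86.]])@R.T+h);cv2.fillPoly(m,[q.round().astype(np.int32)],1)
    d=np.abs(i.astype(int)-o).sum(2);print(n,q.round().tolist(),"changed frac",(d[m>0]>40).mean())
    print(i[...,1][int(q[:,1].min())-4:int(q[:,1].max())+5:5,int(q[:,0].min())-8:int(q[:,0].max())+9:4])
E
```

```text
position: [675.1, 62.1, 157.1]
contact_force: [0.2, -0.1, -0.2]
gripper_width: 19.9
clock: 15.5
position: [676.8, 62.2, 252.1]
ee_rot: [0.963, -0.269, 0.005, -0.002]
contact_force: [-0.2, -0.2, 1.1]
gripper_width: 19.8
grasp_force: 0.0
scene [[345.0, 174.0], [375.0, 166.0], [367.0, 221.0], [340.0, 230.0]] changed frac 0.9602977667493796
[[ 14  12  13  11  11  11  13  13  10  10  10  15  15]
 [ 12  15  10  11   9  14  11  14  27  54 134  25  12]
 [ 12  15  13  10  26  68  79  69  63  65  64  31  12]
 [ 18  16  11  72  83  71  66  65  65  64  63  20  16]
 [  5  10  12  56  68  70  66  67  65  64  66  16  10]
 [201 141  69  58  68  68  66  66  69  63  62  17  15]
 [211 210 211  74  67  78 131  80  73  64  58  10  15]
 [211 211 211  67  66 172 211 161  63  64  51  47  23]
 [211 211 210  68  67  69  95  64  65  63  22  25 141]
 [211 211 210  65  68  67  67  65  65  64  42  45  40]
 [178 178 179  63  67  67  68  66  65  62  50 110 210]
 [173 173 168  65  68  67  68  64  66  61  54 158 207]
 [173 173 165  64  68  67  67  65  68  82  56 156 199]
 [173 172 163  66  68  73 124 166 175 126  58 170 190]
 [181 175 171 138 170 175 175 174 173  85  69 170 198]]
top [[349.0, 160.0], [366.0, 131.0], [356.0, 154.0], [341.0, 178.0]] changed frac 0.9558823529411765
[[147 151 146 146 158  45  34 153 172 174  42]
 [103 147 146 151 148 128 130 174 157 148   9]
 [112 138 149 144 143 150 174 102 100  46  27]
 [117  95 106 129 147 151 125  72 174 169 174]
 [128 116 112 112  86 136  73 133 179 171 173]
 [130 119 105 145 152 103  69 159 172 174 171]
 [141 133 117 104 108  88 159 137  84 129 175]
 [148 130 123 116  80 124  93 128 149 168 107]
 [142 142 130 124 110  75  54  42  37  48  94]
 [145 141 136 127 119  91  36  24  29  43  55]
 [153 147 138 136 122 115  73  40  35  54  48]
 [155 150 142 141 128 120 105  49  45  54  44]]
```

Scaled: -30 mm is -1.2, -15 mm is -0.6.

```bash
python3 jog.py '[[0, 0, -0.6, 0, 0, 0], [0, 0, -1.2, 0, 0, 0], [0, 0, -1.2, 0, 0, 0], [0, 0, -1.2, 0, 0, 0], [0, 0, -1.2, 0, 0, 0], [0, 0, -1.2, 0, 0, 0], [0, 0, -1.2, 0, 0, 0], [0, 0, -1.2, 0, 0, 0], [0, 0, -1.2, 0, 0, 0], [0, 0, -1.2, 0, 0, 0]]' |grep cont; python3 - <<'E'
from h import *
a=arm.get_image("scene");a0=arm.get_image("scene")
for _ in range(8): b=arm.get_image("scene")
r=np.s_[170:235,335:372]
print("noise",np.abs(a[r].astype(int)-a0[r]).mean(),"0.4s",np.abs(a[r].astype(int)-b[r]).mean(),"since release",np.abs(cv2.imread("pics/e_s.png")[r].astype(int)-b[r]).mean())
o=cv2.imread("pics/scene0.png")
for k,r in(("spare",np.s_[200:270,140:180]),("cup",np.s_[203:240,272:308]),("foot",np.s_[245:280,343:388])):
    (dx,dy),c=cv2.phaseCorrelate(o[r][...,1].astype(float),b[r][...,1].astype(float));print(k,round(dx,2),round(dy,2),round(c,2))
E
```

```text
contact_force: [0.8, 0.1, -0.3]
noise 0.5297297297297298 0.4s 0.5459459459459459 since release 1.182120582120582
spare -0.01 0.05 0.98
cup -0.08 0.14 0.88
foot 0.05 -0.13 0.78
```

The plate is at rest, and the spare plate and cup haven't moved.

```bash
python3 -c "
from bench import arm
print(arm.job_done())"
```

```text
the job is handed in; nothing more can be done
None
```

The gauge plate hangs freely and at rest on the hook, graduated face away from the post; the spare plate and cup are where they were, and the job was handed in at about 17 s on the robot's clock.

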